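# Read the label of a sloping specimen box with a hand-held reader and park the reader

### The arm

A 7-joint arm with a two-finger parallel gripper is mounted at the origin on the work surface. World frame = base frame: x ahead of the robot, y to its left, z up, the work surface at z = 0. Lengths are in m, angles in degrees, forces in N, time in s.
With the tool pointing down it reaches from about 0.4 to 0.925 m from the base axis. Payload 4.1 kg.
Tool frame: the origin (TCP) lies on the centre line of the jaws, within the pads' length; the fingertips stand 17 mm ahead of it and the grasp point (between the pads) lies 2 mm behind it (bot.tip_extent is the z of the fingertips in the tool frame, in m); z points along the fingers, y is the direction in which the jaws open and shut (so a half turn about z gives the same grasp; the last joint's range is limited). The gripper opens to 85 mm and grips with 20 to 120 N. Pads are 22 mm wide; open, the fingers measure 114 mm over their backs; the gripper's body (76 mm by 85 mm) begins 54 mm behind the grasp point. The pads swing forward as they close: fully open they stand 13 mm farther back than shut.
Start: joints at [66.75, 22.827, 2.584, 88.041, -1.071, 69.15, -2.905], TCP at [0.196, -0.62, 0.248] pointing down, gripper open.
Joint ranges: [-161.44, 161.44], [-28.35, 127.94], [-78.24, 83.42], [0, 140.83], [-78.03, 258.03], [13.02, 114.36], [-168.23, 168.23]. Speed limits (degrees/s): [147.25, 147.25, 180, 180, 180, 180, 180].

### API

Orientations are given as a 3x3 rotation matrix whose columns are the frame's x, y, z axes.
In Python, from rig import status, viewer, order, bot gives the robot as it stands. The module is installed in compiled form; this text tells all that it offers.
- The arm moves only by the shell command python3 -m handwheel 'ROWS' [FORCE]. ROWS is JSON, one flat list of numbers, 7 for each row, row after row: the turn, a rotation vector about the tool's x, y, z in rad, then the shift along the tool's x, y, z in m, then the opening, from -1 (shut) to 1 (fully open). In form: [ax, ay, az, x, y, z, jaw, ax, ay, az, x, y, z, jaw, ...]. A call has 1 to 5 rows; each row shifts and turns the pose as measured when the row begins, along the tool's axes as they then stand; what a row does not reach is not made up. A row lasts 1/10 s, in which the tool goes at most 50 mm and 8.59 degrees, less where a joint would pass 70% of its speed; a pose out of reach is approached as far as the arm can. A call with a gripper value outside its range is refused whole. The fingers move at their own pace and stop on an object; FORCE is the grip in N (left out, the last holds). Time passes only in rows, so rows that do not move let the fingers close. It gives the time, the measured TCP pose, the force and the opening at its end, in the units of the state.
- status.observe(): the state, without advancing time (a new reading comes with each control period).
- viewer.get_image(name): name is "scene" or "top" or "wrist"; returns a dict with "pixels" (480x640x3 uint8, red, green, blue), "camera_matrix" (3x3 intrinsics, pixels), "k1" (the pictures are not rectified: a ray, as slopes to the right and down, at radius r is drawn at 1 + k1 r^2 times it, then the intrinsics apply), "cam_to_world" (4x4, takes a point from camera to world coordinates); the wrist camera has in their place "T_tool_cam" (4x4, takes a point from camera to tool coordinates, whose origin is the TCP and whose axes are the flange's). Camera axes: x right, y down, z forward; pixel columns grow to the right and rows downward; lengths in m; the calibration is good to about 2 mm. A picture is of the moment at which its call begins: read the wrist's pose just before it. There is no depth.
- order.hand_in(): hands the job in, once; it reports no verdict.
The state is a dict: "time_s": time; "q": joint angles; "joint_vel": joint speeds; "effort": joint torques, N m; "position": TCP position; "eef_rot": TCP orientation; "ft_force": force on the tool from outside, world axes, zero at the start; "wrist_torque": the same for the moment, N m; "width": finger opening in m.
Only numpy, scipy, OpenCV 4.12 (cv2) and the standard library are available. Lean on these libraries where they do the work, as an engineer would, in place of code of your own. Each camera call takes 0.05 s, during which the arm holds its last target. There are 200 camera calls.

### The job

Pick up the hand-held label reader by its black handle and aim its window squarely at the centre of the barcode on the yellow specimen box, about 5 cm away from the label, and hold it there quite still for two seconds. Then stand the reader upright, window down, in the middle of its round charging pad without dropping it, and let go. Do not touch the specimen boxes or their stands, do not scan the blue box, and leave the bottle, dishes and beaker where they are.

Things in the scene. Friction and masses are not known exactly. Their poses are not given: they have to be found in the camera images.
- reader: label reader, 147 mm tall, 0.28 kg, loose, upright nose-down on the bench at the start. White bell-shaped head, 68 mm across at the bottom (red band), 42 mm at 52 to 62 mm height; above it a black square handle 34 x 34 mm up to 144 mm, green top. Origin: centre of the underside = reading window; z up the handle, x and y square to its flats. It reads out of the window along -z; roll does not matter
- reader_grip (a point): point on the axis of the reader's black handle, 110 mm above the window along the reader's z, 37 mm below its top; axes as the reader's. A good place to grasp from above (34 mm between opposite flats)
- reader_window (a point): centre of the reader's window (its underside); axes as the reader's
- reader_focus (a point): point in the air 50 mm straight out of the window (reader's -z), where the reader reads; it should lie on the barcode's centre with the reader's z along the label's z. Axes as the reader's
- yellow_label (a point): yellow specimen box (lid 116 x 140 mm, 35 mm thick) fixed on a white sloping stand. Point: centre of the barcode (white label 60 x 85 mm, black bars) on the lid, about 86 mm above the bench. z stands square out of the label, 35 degrees from vertical, leaning to the front (roughly towards the robot); y is level along the label's long side, x runs up the slope.
- blue_label (a point): blue specimen box (lid 116 x 140 mm, 35 mm thick) fixed on a white sloping stand. Point: centre of the barcode (white label 60 x 85 mm, black bars) on the lid, about 86 mm above the bench. z stands square out of the label, 35 degrees from vertical, leaning to the front (roughly towards the robot); y is level along the label's long side, x runs up the slope. Not to be scanned
- yellow_stand: the fixed stand carrying the yellow box; origin on the bench under its centre; base 140 x 150 mm, highest at the back, about 120 mm with the box
- blue_stand: the fixed stand carrying the blue box; likewise
- pad_top (a point): centre of the top face of the charging pad, a black disc 130 mm across with a green ring and a grey middle, fixed to the bench, its flat top 12 mm above the bench
- amber_bottle_mid (a point): amber glass bottle, 60 mm across, 120 mm tall, loose, beyond the boxes; point at half its height on its axis (z up). Leave alone
- dish_stack_mid (a point): stack of glass dishes (one solid piece), 88 mm across, 50 mm tall, loose, at the left; point at half its height (z up). Leave alone
- beaker_mid (a point): glass beaker, 72 mm across, 85 mm tall, loose, at the right; point at half its height (z up). Leave alone

How it is judged:
By the outcome, as a careful person would: the job done as asked, in the order asked, and still so for the second after the job is handed in, with the robot touching nothing.
It also fails if it takes over 51 s, if anything falls off the work surface, if the arm or the gripper's body presses on something with over 40 N, if the wrist force passes 120 N, or if a joint passes its speed limit or range.

## Working session

There is one attempt and no reset: what is moved stays moved. The work goes in short steps, Python scripts to look and compute and a shell command to move; the robot and the scene stay as the last step left them, time stands still between calls to the robot, and variables do not carry over. Pictures are saved under pics/ and viewed, about 8 in all and at most 12, crops included, and the job is handed in when it is done.

```bash
mkdir -p pics
cat > h.py <<'E'
import numpy as np, cv2
from rig import status, viewer, order, bot
def grab(name, fn=None):
    s=status.observe(); im=viewer.get_image(name)
    K=np.array(im["camera_matrix"]);
    if "cam_to_world" in im: T=np.array(im["cam_to_world"])
    else:
        W=np.eye(4); W[:3,:3]=s["eef_rot"]; W[:3,3]=s["position"]; T=W@np.array(im["T_tool_cam"])
    if fn:
        cv2.imwrite("pics/"+fn+".png",im["pixels"][:,:,::-1])
        np.savez("pics/"+fn+".npz",K=K,T=T,k1=im["k1"])
    return im["pixels"],K,T,im["k1"]
def load(fn):
    d=np.load("pics/"+fn+".npz"); return d["K"],d["T"],float(d["k1"])
def ray(uv,c):
    K,T,k1=c; d=np.linalg.solve(K,[uv[0],uv[1],1])[:2]; p=d.copy()
    for _ in range(30): p=d/(1+k1*(p@p))
    return T[:3,3],T[:3,:3]@np.array([p[0],p[1],1])
def onz(uv,c,z):
    o,d=ray(uv,c); return o+d*(z-o[2])/d[2]
def proj(P,c):
    K,T,k1=c; q=T[:3,:3].T@(np.array(P)-T[:3,3]); p=q[:2]/q[2]; p=p*(1+k1*(p@p)); return (K@[p[0],p[1],1])[:2]
E
python3 - <<'E'
from h import *
for n in("scene","top"): _,K,T,k=grab(n,n); print(n,K.round(1).tolist(),T.round(3).tolist(),k)
s=status.observe(); print(s, bot.tip_extent)
E
```

```text
scene [[532.8, 0.0, 312.3], [0.0, 532.8, 238.2], [0.0, 0.0, 1.0]] [[0.488, 0.569, -0.662, 1.267], [0.873, -0.328, 0.362, -0.374], [-0.011, -0.754, -0.657, 0.77], [0.0, 0.0, 0.0, 1.0]] -0.13837069544857375
top [[603.1, 0.0, 312.1], [0.0, 603.1, 236.6], [0.0, 0.0, 1.0]] [[-0.009, -0.988, 0.156, 0.338], [-1.0, 0.008, -0.006, 0.012], [0.005, -0.156, -0.988, 1.431], [0.0, 0.0, 0.0, 1.0]] -0.1834817561053853
{'time_s': 0.1, 'q': array([66.75067219, 22.86741932,  2.58006261, 88.10642383, -1.06863989,
       69.1506621 , -2.90642537]), 'joint_vel': array([-0.04347771, -0.10816166, -0.13151591, -0.10403739, -0.05474604,
        0.04273594,  0.02152857]), 'effort': array([ 3.01920300e-03, -4.76261938e+01,  1.36961337e+00, -2.54952121e+01,
        1.19461521e-02,  4.94763968e-03, -2.82021421e-05]), 'position': array([ 0.19614501, -0.61913527,  0.24737431]), 'eef_rot': array([[ 9.53279018e-01,  3.02090462e-01, -6.83937077e-04],
       [ 3.02091191e-01, -9.53277665e-01,  1.61412597e-03],
       [-1.64369879e-04, -1.74532379e-03, -9.99998463e-01]]), 'ft_force': array([-0.19303476,  0.33087343,  0.34299832]), 'wrist_torque': array([-0.02160328, -0.04773732,  0.00534236]), 'width': 0.085097185248418} 0.017
```

View pics/top.png

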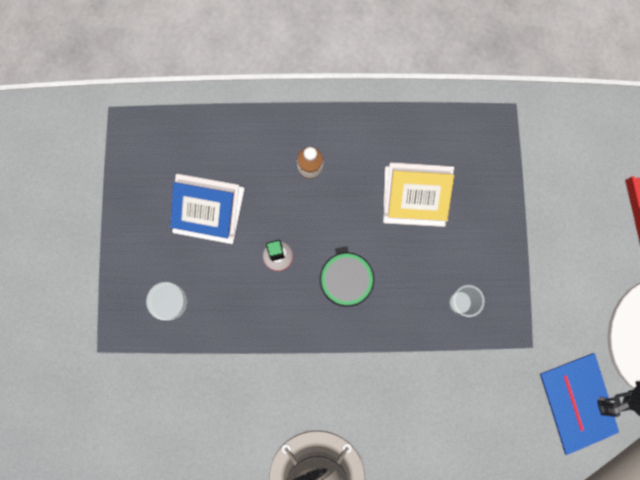

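View pics/scene.png

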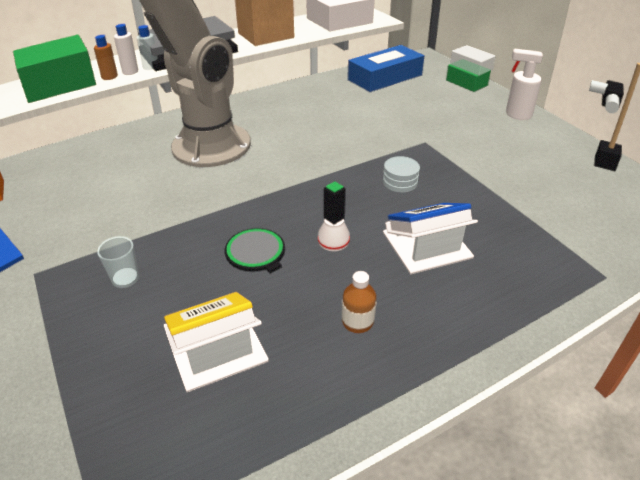

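The top view shows the reader's green top at about (276,249), the pad at (347,279), the yellow label at (421,196) and the blue one at (201,211). The scene view agrees with it. Next I'll enlarge the crops.

Run:
```python
import cv2,numpy as np
a=cv2.imread("pics/top.png"); s=cv2.imread("pics/scene.png")
def c(i,x,y,w,h): return cv2.resize(i[y:y+h,x:x+w],(400,300),interpolation=cv2.INTER_CUBIC)
o=np.vstack([np.hstack([c(a,256,232,48,36),c(a,381,160,80,60)]),np.hstack([c(s,314,178,48,36),c(s,160,290,100,75)])])
cv2.imwrite("pics/crops.png",o)
from h import *
t=load("top")
print(onz((347.5,278.5),t,.012),onz((276,249),t,.147),onz((278,256),t,0.01),onz((421,196.5),t,.086))
# pad green ring fit
hsv=cv2.cvtColor(a,cv2.COLOR_BGR2HSV); m=cv2.inRange(hsv,(45,90,60),(85,255,255)); m[:, :310]=0; m[:240]=0; m[:,390:]=0
ys,xs=np.nonzero(m); print(cv2.fitEllipse(np.c_[xs,ys].astype(np.float32)), len(xs))
```

```text
[ 0.46115046 -0.07918955  0.012     ] [0.51426017 0.08205899 0.147     ] [0.51623821 0.08479044 0.01      ] [ 0.64154322 -0.24722549  0.086     ]
((346.64666748046875, 278.803955078125), (48.70114517211914, 49.072235107421875), 120.83712768554688) 507
```

View pics/crops.png

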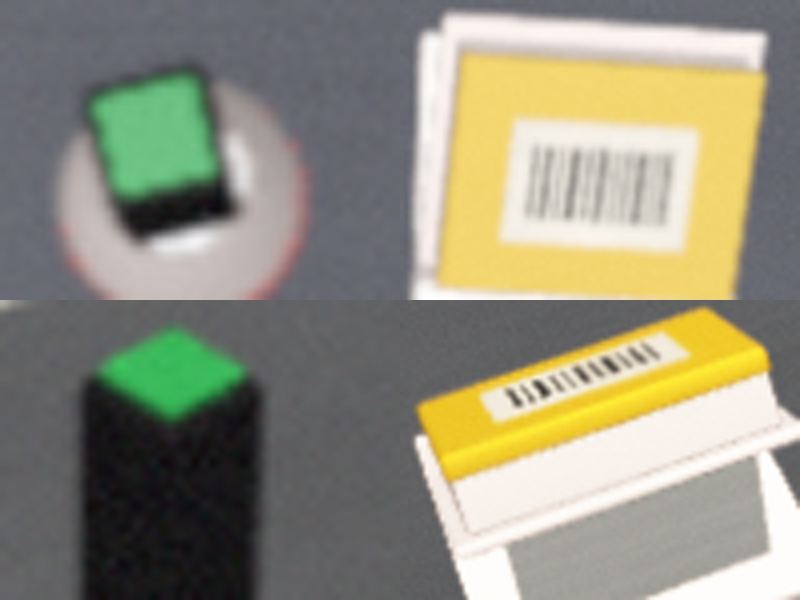

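```bash
cat > fit.py <<'E'
from h import *
from scipy.optimize import least_squares
t,s=load("top"),load("scene")
# label corners
T=np.array([(112,118),(300,128),(284,252),(100,238)])/5+[381,160]-.4
S=np.array([(82,95),(263,33),(292,55),(100,123)])/4+[160,290]-.4
# top view order: (+x,+y?) left in image=+y, up in image=+x
L=np.array([[.03,.0425,0],[.03,-.0425,0],[-.03,-.0425,0],[-.03,.0425,0]])
def R(yaw,tilt=np.radians(35)):
    z=np.array([-np.sin(tilt)*np.cos(yaw),-np.sin(tilt)*np.sin(yaw),np.cos(tilt)])
    y=np.array([-np.sin(yaw),np.cos(yaw),0]); return np.c_[np.cross(y,z),y,z]
# scene camera looks from the far side: right=+y-ish, so left-top = ?
def res(p,one=None):
    P=p[:3]+L@R(p[3]).T; a=np.array([proj(q,t) for q in P])-T; b=np.array([proj(q,s) for q in P])
    b=b-S[[2,3,0,1]] if False else b-S[perm]
    if one=='t': return np.r_[a.ravel(),(p[2]-.086)*1e4]
    return np.r_[a.ravel(),b.ravel(),(p[2]-.086)*500]
perm=[3,0,1,2]
import itertools
best=None
for k in range(4):
  for f in (1,-1):
    perm=[(k+f*i)%4 for i in range(4)]
    r=least_squares(res,[.64,-.247,.086,0])
    if best is None or r.cost<best[0]: best=(r.cost,perm,r.x,r.fun)
print(best[0],best[1],best[2],np.degrees(best[2][3])); print(best[3].round(1))
r=least_squares(res,[.64,-.247,.086,0],kwargs=dict(one='t')); print('top only',r.x,np.degrees(r.x[3]),r.fun.round(1))
G=np.array([(90,97),(193,72),(217,176),(118,198)])/8.333+[256,232]-.45
Q=np.array([onz(g,t,.147) for g in G]); d=Q[1]-Q[0]+Q[2]-Q[3]; print('reader top',Q.mean(0),'edge01 dir',np.degrees(np.arctan2(d[1],d[0])))
d=Q[3]-Q[0]+Q[2]-Q[1]; print(np.degrees(np.arctan2(d[1],d[0])))
G=np.array([(98,72),(173,28),(246,72),(172,118)])/8.333+[314,178]-.45
Q=np.array([onz(g,s,.147) for g in G]); d=Q[1]-Q[0]+Q[2]-Q[3]; print('reader top scene',Q.mean(0),np.degrees(np.arctan2(d[1],d[0])))
print('pad top',onz((346.65,278.8),t,.012),'pad scene',onz((255,247.5),s,.012))
E
python3 fit.py
```

```text
4.030381466878322 [2, 3, 0, 1] [ 0.64326838 -0.24464684  0.08377865 -0.05768831] -3.3052969341434144
[-0.2 -0.4 -1.1 -0.3 -1.2 -1.1 -0.5 -0.2 -0.6 -0.3 -1.  -0.4 -0.7 -0.
 -0.4 -0.2 -1.1]
top only [ 0.64154801 -0.24593211  0.08600023 -0.06310159] -3.6154547761493196 [ 0.6  0.  -0.2  0.3 -0.5 -0.5  0.1  0.2  0. ]
reader top [0.51682679 0.08617358 0.147     ] edge01 dir -77.2061288748955
-165.8696480152006
reader top scene [0.52197578 0.08597845 0.147     ] 105.52335572989085
pad top [ 0.46046019 -0.07716971  0.012     ] pad scene [ 0.46805243 -0.0759878   0.012     ]
```

```bash
python3 -m handwheel '[0,0,0,0.03,-0.033,0,1,0,0,0,0.03,-0.033,0,1,0,0,0,0.03,-0.033,0,1,0,0,0,0.03,-0.033,0,1,0,0,0,0.03,-0.033,0,1]'
python3 -m handwheel '[0,0,0,0.03,-0.033,0,1,0,0,0,0.03,-0.033,0,1,0,0,0,0.03,-0.033,0,1,0,0,0,0.03,-0.033,0,1,0,0,0,0.03,-0.033,0,1]'
```

```text
time_s: 0.6
position: [0.2867, -0.4151, 0.2433]
eef_rot: [[0.957, 0.289, -0.006], [0.289, -0.957, 0.002], [-0.005, -0.004, -1.0]]
ft_force: [1.4, 0.0, 0.2]
width: 0.0854
time_s: 1.1
position: [0.3837, -0.204, 0.242]
eef_rot: [[0.958, 0.288, -0.008], [0.288, -0.958, 0.003], [-0.006, -0.005, -1.0]]
ft_force: [0.8, -0.7, -0.3]
width: 0.0859
```

```bash
python3 -m handwheel '[0,0,0,0.03,-0.033,0,1,0,0,0,0.03,-0.033,0,1,0,0,0.015,0.03,-0.033,0,1,0,0,0.015,0.03,-0.033,0,1,0,0,0.015,0.03,-0.033,0,1]'
python3 -m handwheel '[0,0,0.015,0.03,-0.033,0,1,0,0,0,0.02,-0.03,0,1,0,0,0,0,0,0,1,0,0,0,0,0,0,1]'
python3 - <<'E'
from h import *
p,K,T,k=grab("wrist","w1"); c=(K,T,k); s=status.observe(); print(s['position'],s['eef_rot'],T.round(3).tolist())
print(proj([.519,.086,.147],c),proj([.519,.086,0],c))
E
```

```text
time_s: 1.6
position: [0.4824, 0.005, 0.2411]
eef_rot: [[0.97, 0.242, -0.008], [0.242, -0.97, 0.001], [-0.007, -0.003, -1.0]]
ft_force: [1.2, -1.0, -1.0]
width: 0.0854
time_s: 2.0
position: [0.5174, 0.0886, 0.2398]
eef_rot: [[0.971, 0.238, -0.009], [0.238, -0.971, 0.005], [-0.007, -0.007, -1.0]]
ft_force: [0.3, -0.2, -0.8]
width: 0.086
[0.51731224 0.08898251 0.23992414] [[ 0.97132288  0.23761217 -0.00850351]
 [ 0.23766484 -0.97132977  0.005823  ]
 [-0.00687609 -0.00767699 -0.99994689]] [[0.237, -0.915, -0.327, 0.6], [-0.972, -0.226, -0.073, 0.109], [-0.007, 0.335, -0.942, 0.366], [0.0, 0.0, 0.0, 1.0]]
[331.96579484 258.96708517] [330.50599776 205.34191257]
```

View pics/w1.png

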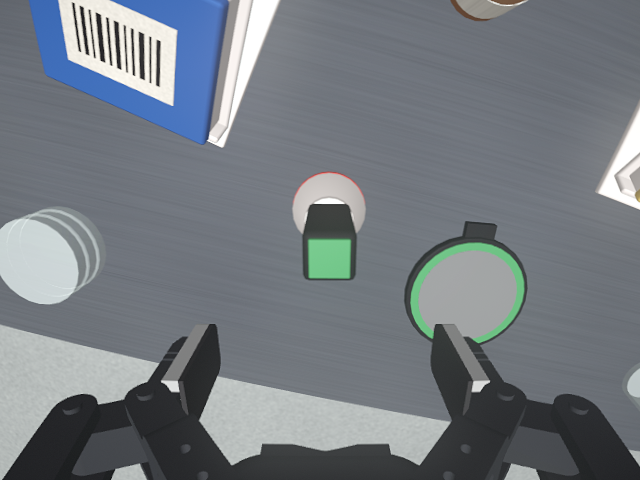

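The wrist view shows the reader's green top centred at about (329,259), where it was predicted, with its flats square to the jaws. I can descend and grip.

```bash
python3 - <<'E'
from h import *
c=load("w1"); print(onz((329.5,259.5),c,.147)); im=cv2.imread("pics/w1.png"); m=cv2.inRange(cv2.cvtColor(im,cv2.COLOR_BGR2HSV),(45,80,60),(85,255,255)); m[:,:380]=0
ct=max(cv2.findContours(m,0,cv2.CHAIN_APPROX_NONE)[0],key=len)[:,0]; ct=ct[(ct[:,1]<320)]
P=np.array([onz(q,c,.012)[:2] for q in ct]); A=np.c_[2*P,np.ones(len(P))]; x=np.linalg.lstsq(A,(P**2).sum(1),rcond=None)[0]; print('pad',x[:2],np.sqrt(x[2]+x[:2]@x[:2]))
E
python3 -m handwheel '[-0.006,0.0085,0,0.0007,0.002,0.03,1,0,0,0,0,0,0.03,1,0,0,0,0,0,0.03,1,0,0,0,0,0,0.02,1,0,0,0,0,0,0,1]'
```

```text
[0.51829052 0.08739776 0.147     ]
pad [ 0.46236808 -0.0758017 ] 0.05647687444072966
time_s: 2.55
position: [0.5181, 0.078, 0.1274]
eef_rot: [[0.974, 0.225, 0.004], [0.225, -0.974, -0.004], [0.003, 0.004, -1.0]]
ft_force: [0.7, -0.0, -0.4]
width: 0.0854
```

```bash
python3 -m handwheel '[0,0,0,0.002,-0.009,0.003,1,0,0,0,0,0,0.01,1,0,0,0,0,0,0.005,1,0,0,0,0,0,0,1]'
```

```text
time_s: 2.95
position: [0.5197, 0.0857, 0.1109]
eef_rot: [[0.975, 0.221, 0.008], [0.221, -0.975, -0.005], [0.007, 0.006, -1.0]]
ft_force: [-0.2, -0.0, 0.9]
width: 0.0856
```

```bash
python3 -m handwheel '[0.005,-0.008,0,-0.001,-0.0015,0.002,0.3,0,0,0,0,0,0,0,0,0,0,0,0,0,-0.5,0,0,0,0,0,0,-1,0,0,0,0,0,0,-1]' 60
python3 -m handwheel '[0,0,0,0,0,0,-1,0,0,0,0,0,0,-1,0,0,0,0,0,0,-1]' 60
```

```text
time_s: 3.45
position: [0.5195, 0.0872, 0.1102]
eef_rot: [[0.975, 0.221, 0.002], [0.221, -0.975, -0.001], [0.001, 0.001, -1.0]]
ft_force: [0.2, 0.2, -3.2]
width: 0.0333
time_s: 3.75
position: [0.5195, 0.0872, 0.1101]
eef_rot: [[0.975, 0.221, 0.002], [0.221, -0.975, -0.001], [0.001, 0.001, -1.0]]
ft_force: [-0.1, -0.5, -0.8]
width: 0.0331
```

```bash
python3 -m handwheel '[0,0,0,0,0,-0.015,-1,0,0,0,0,0,-0.03,-1,0,0,0,0,0,-0.04,-1,0,0,0,0,0,-0.04,-1,0,0,0,0,0,-0.03,-1]'
python3 -m handwheel '[0,0,0,-0.009,0.02,0,-1,0,0,0,-0.009,0.03,0,-1,0,0,0,-0.009,0.03,0,-1,0,0,0,-0.009,0.03,0,-1,0,0,0,-0.009,0.03,0,-1]'
python3 -m handwheel '[0,0,0,-0.009,0.03,0,-1,0,0,0,-0.009,0.03,0,-1,0,0,0,-0.009,0.03,0,-1,0,0,0,-0.009,0.03,0,-1,0,0,0,-0.004,0.015,0,-1]'
cat > aim.py <<'E'
from h import *; import sys
from scipy.spatial.transform import Rotation as Ro
C=np.array([float(v) for v in sys.argv[1:4]]); yaw=np.radians(float(sys.argv[4])); off=float(sys.argv[5]); L=float(sys.argv[6]); lat=float(sys.argv[7])
s=status.observe(); R=s['eef_rot']; p=s['position']
t=np.radians(35); zl=np.array([-np.sin(t)*np.cos(yaw),-np.sin(t)*np.sin(yaw),np.cos(t)])
a=R.T@-zl; ax=np.cross([0,0,1],a); n=np.linalg.norm(ax); rv=ax/n*np.arctan2(n,a[2]) if n>1e-9 else ax
R2=R@Ro.from_rotvec(rv).as_matrix()
tgt=C+zl*(off+L)-R2[:,0]*lat
print('p',p.round(4),'tgt',tgt.round(4),'rotvec',rv.round(4),'shift tool',(R.T@(tgt-p)).round(4),'t',s['time_s'],'q',s['q'].round(0),'w',s['width'])
E
python3 aim.py .6425 -.2455 .085 -3.4 .11 .11 -.001
```

```text
time_s: 4.25
position: [0.5135, 0.0862, 0.2665]
eef_rot: [[0.975, 0.223, -0.016], [0.223, -0.975, -0.003], [-0.016, -0.0, -1.0]]
ft_force: [0.7, -0.1, -3.6]
width: 0.0332
time_s: 4.75
position: [0.5028, -0.0557, 0.2773]
eef_rot: [[0.971, 0.238, -0.001], [0.238, -0.971, 0.001], [-0.001, -0.002, -1.0]]
ft_force: [-0.1, -0.1, -3.1]
width: 0.0335
time_s: 5.25
position: [0.4919, -0.2034, 0.28]
eef_rot: [[0.971, 0.237, -0.003], [0.237, -0.971, 0.0], [-0.003, -0.001, -1.0]]
ft_force: [-1.0, -0.5, -4.2]
width: 0.0333
p [ 0.4919 -0.2034  0.28  ] tgt [ 0.5173 -0.2378  0.2658] rotvec [-0.1807  0.5867  0.    ] shift tool [0.0166 0.0395 0.0142] t 5.25 q [ 35.  10. -20. 101.   4.  70. -62.] w 0.03325639999241704
```

```bash
python3 -m handwheel '[-0.036,0.117,0,0.004,0.02,0,-1,-0.036,0.117,0,0.004,0.02,0,-1,-0.036,0.117,0,0.004,0,0,-1,-0.036,0.117,0,0.004,0,0,-1,-0.036,0.117,0,0,0,0,-1]'
python3 -m handwheel '[0,0,0,0,0,0,-1,0,0,0,0,0,0,-1]'
python3 aim.py .6425 -.2455 .085 -3.4 .11 .11 -.001
python3 - <<'E'
from h import *
p,K,T,k=grab("wrist","w2"); c=(K,T,k); print(proj([.6425,-.2455,.085],c))
E
```

```text
time_s: 5.75
position: [0.5173, -0.2413, 0.2865]
eef_rot: [[0.79, 0.182, 0.585], [0.249, -0.968, -0.035], [0.56, 0.173, -0.81]]
ft_force: [1.9, 1.7, -3.5]
width: 0.0335
time_s: 5.95
position: [0.5118, -0.2397, 0.2832]
eef_rot: [[0.796, 0.182, 0.577], [0.245, -0.969, -0.032], [0.554, 0.167, -0.816]]
ft_force: [-0.1, 0.3, -2.2]
width: 0.0331
p [ 0.5118 -0.2397  0.2832] tgt [ 0.5173 -0.2378  0.2658] rotvec [-0.     -0.0062  0.    ] shift tool [-0.0047 -0.0037  0.0174] t 5.95 q [ 47.  -2. -17. 121. -30.  32. -25.] w 0.03314736889236686
[321.66532429 216.13313132]
```

View pics/w2.png

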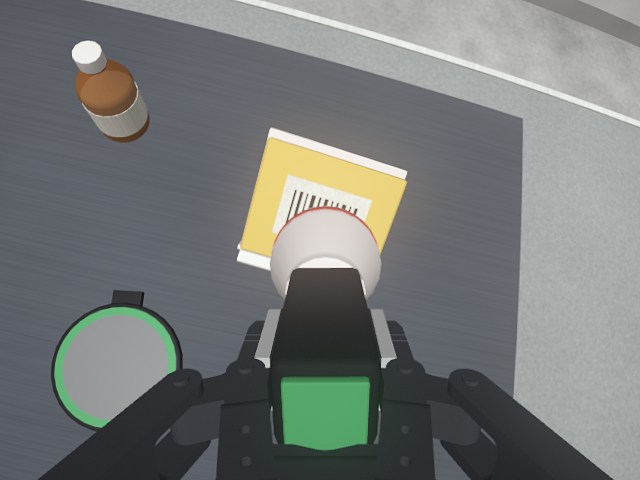

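Run:
```python
from h import *
im=cv2.imread("pics/w2.png")[120:270,230:420]
cv2.imwrite("pics/w2c.png",cv2.resize(im,None,fx=4,fy=4,interpolation=cv2.INTER_CUBIC))
```

```text
(no output)
```

View pics/w2c.png

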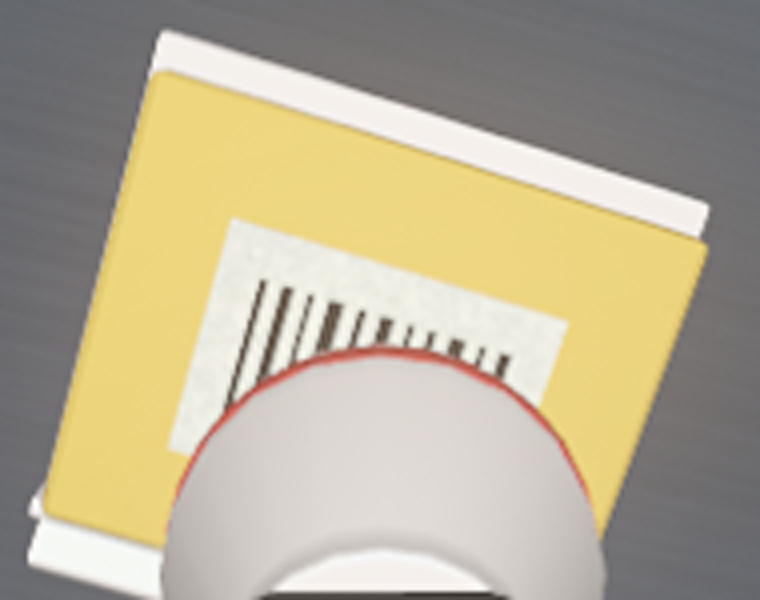

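```bash
cat >> fit.py <<'E'
print('---')
perm=best[1]; w=load("w2")
W=np.array([(232,218),(568,321),(168,448)])/4+[230,120]-.4
def r3(p,wt=1,ws=1):
    P=p[:3]+L@R(p[3]).T
    return np.r_[res(p)[:-1]*ws,(np.array([proj(P[i],w) for i in (0,1,3)])-W).ravel()*wt,(p[2]-.086)*1000]
for ws in (1,0.05):
    r=least_squares(r3,best[2],kwargs=dict(ws=ws)); print(r.x.round(4),np.degrees(r.x[3]).round(2),r.fun.round(1))
# reader rim in wrist image -> lateral offset & length in tool frame
rim=np.array([(222,415),(300,366),(383,347),(480,367),(560,430),(590,490)])/4+[230,120]-.4
K,T,k=w; st=status.observe(); Rt=st['eef_rot']; pt=st['position']
def rr(v):
    o=pt+Rt@np.array([v[0],v[1],.110]); a=np.linspace(0,2*np.pi,721)
    pr=np.array([proj(o+Rt@np.array([.034*np.cos(b),.034*np.sin(b),0]),w) for b in a])
    return [np.min(np.hypot(*(pr-q).T))*np.sign(np.hypot(*(q-pr.mean(0)))-np.hypot(*(pr[np.argmin(np.hypot(*(pr-q).T))]-pr.mean(0)))) for q in rim]
r=least_squares(rr,[0,0],diff_step=.01,x_scale=.01); print('reader lat',r.x.round(4),np.round(r.fun,1), np.round(rr([0,0]),1))
E
python3 fit.py | sed -n '/---/,$p'
```

```text
---
[ 0.643  -0.2447  0.0845 -0.0606] -3.47 [-0.1 -0.4 -0.9 -0.3 -1.1 -1.  -0.5 -0.2 -0.8 -0.6 -1.2 -0.8 -0.9 -0.5
 -0.5 -0.5 -0.1 -0.2 -0.2 -0.4  0.2 -0.2 -1.5]
[ 0.6421 -0.2447  0.0859 -0.064 ] -3.66 [ 0.  -0.  -0.   0.  -0.1 -0.  -0.  -0.  -0.1 -0.1 -0.1 -0.1 -0.1 -0.1
 -0.  -0.1 -0.1 -0.2  0.1  0.   0.   0.1 -0.1]
reader lat [-0.0018  0.0011] [ 1.6 -0.6 -0.6 -0.5  0.4  0.9] [-1.5 -3.8 -3.5 -2.2  0.3  1.8]
```

```bash
python3 aim.py .6425 -.2447 .085 -3.6 .05 .11 -.0013
```

```text
p [ 0.5117 -0.2395  0.2828] tgt [ 0.5519 -0.2386  0.2168] rotvec [-0.003  -0.0061  0.    ] shift tool [-0.0042 -0.0045  0.0771] t 6.0 q [ 47.  -2. -17. 121. -30.  32. -25.] w 0.033123846191197966
```

```bash
python3 -m handwheel '[-0.003,-0.006,0,-0.004,-0.0045,0.015,-1,0,0,0,0,0,0.02,-1,0,0,0,0,0,0.02,-1,0,0,0,0,0,0.015,-1,0,0,0,0,0,0,-1]'
python3 -m handwheel '[0,0,0,0,0,0,-1]'
python3 aim.py .6425 -.2447 .085 -3.6 .05 .11 -.0013
```

```text
time_s: 6.5
position: [0.5581, -0.2365, 0.2272]
eef_rot: [[0.796, 0.193, 0.574], [0.256, -0.966, -0.031], [0.549, 0.171, -0.818]]
ft_force: [-0.3, -0.3, -3.2]
width: 0.0332
time_s: 6.6
position: [0.5596, -0.2361, 0.228]
eef_rot: [[0.795, 0.195, 0.575], [0.258, -0.966, -0.029], [0.549, 0.171, -0.818]]
ft_force: [0.1, 0.7, -3.4]
width: 0.0334
p [ 0.5596 -0.2361  0.228 ] tgt [ 0.5519 -0.2386  0.2168] rotvec [-0.006  -0.0043  0.    ] shift tool [-0.0129 -0.001   0.0049] t 6.6 q [ 44.   7. -19. 120. -28.  23. -28.] w 0.03341450132366813
```

```bash
python3 -m handwheel '[-0.006,-0.004,0,-0.0125,-0.001,0.005,-1,0,0,0,0,0,0,-1,0,0,0,0,0,0,-1]'
python3 aim.py .6425 -.2447 .085 -3.6 .05 .11 -.0013
```

```text
time_s: 6.9
position: [0.5527, -0.239, 0.2184]
eef_rot: [[0.796, 0.191, 0.574], [0.259, -0.965, -0.037], [0.547, 0.178, -0.818]]
ft_force: [-0.5, -0.3, -3.8]
width: 0.0333
p [ 0.5527 -0.239   0.2184] tgt [ 0.5519 -0.2386  0.2168] rotvec [ 0.0018 -0.0017  0.    ] shift tool [-0.0014 -0.0008  0.0008] t 6.9 q [ 44.   7. -20. 122. -29.  21. -26.] w 0.03332428708875541
```

```bash
python3 -m handwheel '[0.002,-0.002,0,-0.0014,-0.0008,0.0008,-1,0,0,0,0,0,0,-1]'
python3 aim.py .6425 -.2447 .085 -3.6 .05 .11 -.0013
python3 - <<'E'
from h import *
a=grab("wrist","w3")[0]; b=grab("scene","s3")[0]; grab("top","t3")
st=status.observe(); o=st['position']+st['eef_rot']@[-.0013,0,.11]; f=st['position']+st['eef_rot']@[-.0013,0,.16]
print(o,f,[ (proj(o,load(n)).round(1),proj(f,load(n)).round(1)) for n in('w3','s3','t3')])
def c(i,x,y): return cv2.resize(i[y:y+150,x:x+200,::-1],(800,600),interpolation=cv2.INTER_CUBIC)
x,y=map(int,proj(o,load('s3'))); S=c(b,max(x-100,0),y-85); 
cv2.imwrite("pics/s3c.png",S); print(x,y)
E
```

```text
time_s: 7.1
position: [0.5514, -0.2391, 0.2173]
eef_rot: [[0.797, 0.192, 0.572], [0.258, -0.965, -0.037], [0.545, 0.177, -0.819]]
ft_force: [0.2, 0.1, -3.5]
width: 0.0334
p [ 0.5514 -0.2391  0.2173] tgt [ 0.5519 -0.2386  0.2168] rotvec [ 0.0008  0.0004 -0.    ] shift tool [ 0.0003 -0.0005  0.0007] t 7.1 q [ 44.   7. -20. 122. -29.  21. -26.] w 0.03337563128950616
[ 0.61366314 -0.24347097  0.12667236] [ 0.64229519 -0.24531484  0.08572355] [(array([325.7, 254.1]), array([325.6, 232.5])), (array([196. , 279.9]), array([204.4, 307.3])), (array([423.2, 204.7]), array([420.1, 196.2]))]
195 279
```

View pics/s3c.png

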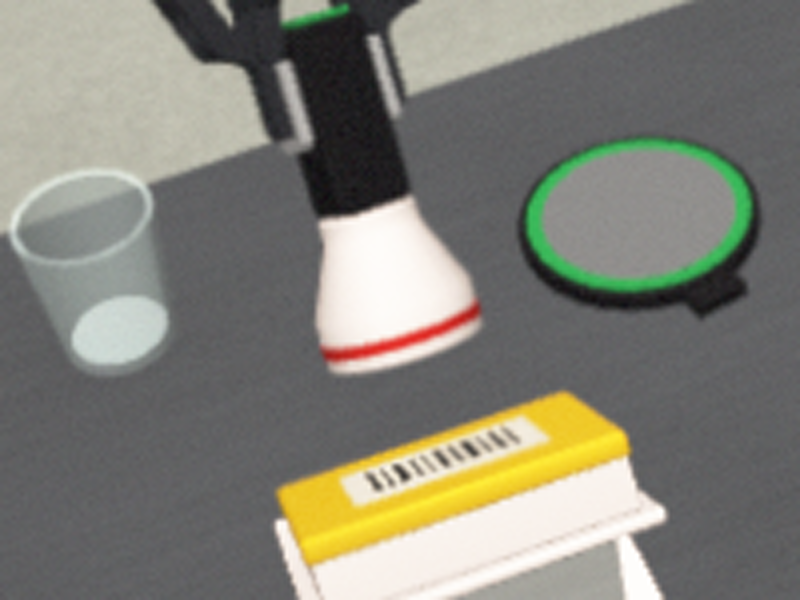

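The reader hangs squarely over the barcode, about 5 cm off, and its axis points at the bars. I'll hold it there.

```bash
for i in 1 2 3 4 5 6; do python3 -m handwheel '[0,0,0,0,0,0,-1,0,0,0,0,0,0,-1,0,0,0,0,0,0,-1,0,0,0,0,0,0,-1,0,0,0,0,0,0,-1]' | sed -n 1,2p; done
python3 aim.py .6425 -.2447 .085 -3.6 .05 .11 -.0013
```

```text
time_s: 7.75
position: [0.5519, -0.239, 0.2178]
time_s: 8.25
position: [0.5519, -0.239, 0.2177]
time_s: 8.75
position: [0.5519, -0.239, 0.2177]
time_s: 9.25
position: [0.5519, -0.239, 0.2177]
time_s: 9.75
position: [0.5519, -0.239, 0.2177]
time_s: 10.25
position: [0.5519, -0.239, 0.2177]
p [ 0.5519 -0.239   0.2177] tgt [ 0.5519 -0.2386  0.2168] rotvec [ 0.0009 -0.0004  0.    ] shift tool [-0.0004 -0.0005  0.0007] t 10.25 q [ 44.   7. -20. 122. -29.  21. -26.] w 0.03346060772491319
```

```bash
python3 -m handwheel '[0,0,0,0,0,-0.015,-1,0,0,0,0,0,-0.025,-1,0,0,0,0,0,-0.03,-1,0,0,0,0,0,-0.03,-1,0.036,-0.117,0,0,0,0,-1]'
python3 -m handwheel '[0.036,-0.117,0,0,0,0,-1,0.036,-0.117,0,0,0,0,-1,0.036,-0.117,0,0,0,0,-1,0.036,-0.117,0,0,0,0,-1,0,0,0,0,0,0,-1]'
python3 aim.py .46 -.0765 .2 0 0 0 0
```

```text
time_s: 10.75
position: [0.4882, -0.234, 0.2979]
eef_rot: [[0.863, 0.21, 0.459], [0.251, -0.967, -0.029], [0.438, 0.14, -0.888]]
ft_force: [1.3, 0.2, -4.7]
width: 0.0331
time_s: 11.25
position: [0.4909, -0.2359, 0.3031]
eef_rot: [[0.971, 0.238, -0.02], [0.237, -0.971, -0.012], [-0.023, 0.007, -1.0]]
ft_force: [0.5, 0.7, -3.8]
width: 0.0334
p [ 0.4909 -0.2359  0.3031] tgt [ 0.46   -0.0765  0.2   ] rotvec [-0.14    0.6156  0.    ] shift tool [ 0.0101 -0.1628  0.1018] t 11.25 q [ 42.  11. -25.  97.   6.  74. -61.] w 0.03335496776313019
```

```bash
python3 -m handwheel '[0.012,0.02,0,0.002,-0.03,0.01,-1,0,0,0,0.002,-0.035,0.01,-1,0,0,0,0.002,-0.035,0.01,-1,0,0,0,0.002,-0.035,0.01,-1,0,0,0,0.002,-0.027,0.01,-1]'
python3 -m handwheel '[0,0,0,0,0,0,-1,0,0,0,0,0,0,-1]'
python3 - <<'E'
from h import *
grab("wrist","w4"); grab("top","t4"); c=load("w4"); im=cv2.imread("pics/w4.png"); s=status.observe(); print(s['position'],s['eef_rot'].round(3).tolist())
x,y=map(int,proj([.462,-.0762,.012],c)); print(x,y)
for P in ([.462,-.0762,.012],): 
    a=np.linspace(0,2*np.pi,200)
    for b in a:
        q=proj(np.array(P)+.065*np.array([np.cos(b),np.sin(b),0]),c); cv2.circle(im,(int(q[0]),int(q[1])),0,(255,0,255),-1)
cv2.imwrite("pics/w4o.png",im)
E
```

```text
time_s: 11.75
position: [0.4641, -0.0772, 0.2525]
eef_rot: [[0.974, 0.225, 0.016], [0.225, -0.974, 0.004], [0.016, 0.0, -1.0]]
ft_force: [-0.3, 0.5, -3.1]
width: 0.0336
time_s: 11.95
position: [0.462, -0.0729, 0.2516]
eef_rot: [[0.973, 0.231, 0.018], [0.231, -0.973, 0.004], [0.018, -0.0, -1.0]]
ft_force: [1.0, -0.1, -3.4]
width: 0.0334
[ 0.46213691 -0.07330304  0.25169621] [[0.973, 0.229, 0.017], [0.229, -0.973, 0.005], [0.018, -0.001, -1.0]]
329 213
```

View pics/w4o.png

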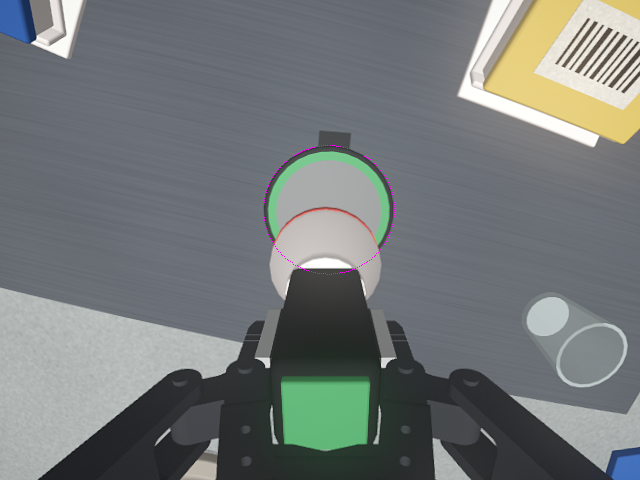

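The pad outline matches the overlay of my estimate (centre about (329,213)), so I can lower the reader.

```bash
python3 -m handwheel '[-0.005,-0.017,0,0.0005,0.003,0.02,-1,0,0,0,0,0,0.03,-1,0,0,0,0,0,0.03,-1,0,0,0,0,0,0.015,-1,0,0,0,0,0,0,-1]'
python3 -m handwheel '[0,0,0,0,0,0,-1]'
```

```text
time_s: 12.55
position: [0.4685, -0.0842, 0.157]
eef_rot: [[0.976, 0.216, 0.014], [0.216, -0.976, -0.007], [0.012, 0.01, -1.0]]
ft_force: [-1.1, 0.2, -3.2]
width: 0.0332
time_s: 12.65
position: [0.469, -0.0853, 0.1574]
eef_rot: [[0.977, 0.214, 0.015], [0.215, -0.977, -0.007], [0.013, 0.01, -1.0]]
ft_force: [0.2, 0.2, -2.7]
width: 0.0337
```

```bash
python3 -m handwheel '[0.007,-0.015,0,-0.0037,-0.0098,0.01,-1,0,0,0,0,0,0.006,-1,0,0,0,0,0,0.003,-1,0,0,0,0,0,0,-1,0,0,0,0,0,0,-1]'
```

```text
time_s: 13.15
position: [0.4657, -0.0769, 0.1399]
eef_rot: [[0.977, 0.212, 0.004], [0.213, -0.977, -0.004], [0.003, 0.005, -1.0]]
ft_force: [0.1, -0.8, -3.9]
width: 0.0338
```

```bash
python3 -m handwheel '[0.004,-0.004,0,-0.0024,0,0.006,-1,0,0,0,0,0,0.004,-1,0,0,0,0,0,0.002,-1,0,0,0,0,0,0,-1]'
```

```text
time_s: 13.55
position: [0.4635, -0.0778, 0.1273]
eef_rot: [[0.977, 0.212, 0.0], [0.212, -0.977, -0.001], [-0.0, 0.001, -1.0]]
ft_force: [-0.5, -1.0, -3.4]
width: 0.0334
```

```bash
python3 -m handwheel '[0,0,0,0,-0.0012,0.002,-1,0,0,0,0,0,0.0015,-1,0,0,0,0,0,0,-1]'
python3 -m handwheel '[0,0,0,0,0,0.001,-1,0,0,0,0,0,0,-1]'
```

```text
time_s: 13.85
position: [0.4634, -0.0765, 0.1235]
eef_rot: [[0.977, 0.212, 0.0], [0.212, -0.977, -0.001], [-0.0, 0.001, -1.0]]
ft_force: [0.5, 0.9, -4.2]
width: 0.0333
time_s: 14.05
position: [0.4636, -0.0764, 0.1226]
eef_rot: [[0.977, 0.212, 0.001], [0.212, -0.977, -0.001], [0.0, 0.002, -1.0]]
ft_force: [-0.4, 0.2, -4.1]
width: 0.0332
```

```bash
for i in 1; do python3 -m handwheel '[0,0,0,0,0,0.001,-1,0,0,0,0,0,0,-1]' | sed -n 2p\;4p; python3 -m handwheel '[0,0,0,0,0,0.001,-1,0,0,0,0,0,0,-1]'| sed -n 2p\;4p; done
```

```text
position: [0.4642, -0.0764, 0.1227]
ft_force: [0.1, 0.7, -2.7]
position: [0.4646, -0.0764, 0.1225]
ft_force: [-1.0, 0.8, -3.6]
```

```bash
python3 -m handwheel '[0,0,0,-0.001,0,0.002,-1,0,0,0,0,0,0,-1]' | sed -n 2,4p; python3 -m handwheel '[0,0,0,0,0,0.002,-1,0,0,0,0,0,0,-1]'| sed -n 2,4p
```

```text
position: [0.4651, -0.0764, 0.1228]
eef_rot: [[0.977, 0.212, 0.005], [0.212, -0.977, -0.003], [0.004, 0.004, -1.0]]
ft_force: [0.6, -0.3, -2.6]
position: [0.466, -0.0765, 0.1226]
eef_rot: [[0.977, 0.212, 0.006], [0.212, -0.977, -0.004], [0.005, 0.005, -1.0]]
ft_force: [0.1, 0.5, -3.9]
```

Run:
```python
from h import *
b=grab("scene","s5")[0]; s=status.observe(); print(s['ft_force'],s['wrist_torque'],s['effort'].round(2),s['time_s'])
cv2.imwrite("pics/s5c.png",cv2.resize(b[150:285,195:315,::-1],None,fx=4.4,fy=4.4,interpolation=cv2.INTER_CUBIC))
```

```text
[-0.09872113  0.4648421   0.80736647] [-0.00178927  0.10888131  0.02972435] [ 1.000e-02 -3.355e+01 -2.680e+00 -2.108e+01  0.000e+00  5.000e-02
  0.000e+00] 14.9
```

View pics/s5c.png

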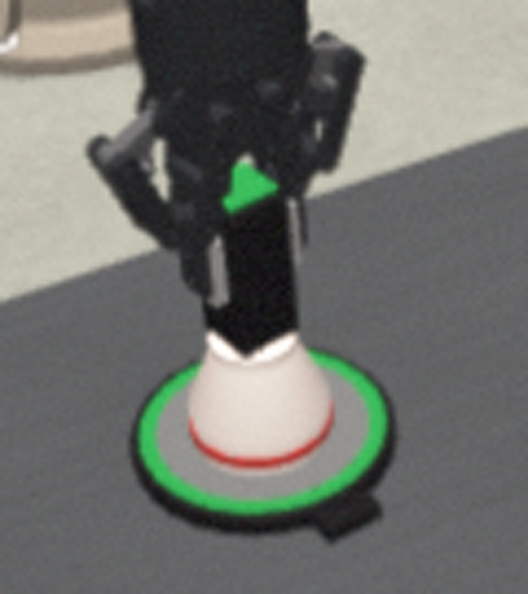

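Reader stands on the pad, roughly centred, though it crept about 2 mm in x. I'll raise it slightly, recentre and set it down again.

```bash
python3 -m handwheel '[0.004,-0.006,0,-0.0025,0,-0.004,-1,0,0,0,0,0,0,-1,0,0,0,0,0,0,-1]'; python3 -m handwheel '[0,0,0,0,0,0,-1,0,0,0,0,0,0,-1]'
```

```text
time_s: 15.2
position: [0.4622, -0.0772, 0.1251]
eef_rot: [[0.977, 0.211, -0.004], [0.211, -0.977, -0.0], [-0.004, -0.0, -1.0]]
ft_force: [-0.3, 0.3, -2.7]
width: 0.0333
time_s: 15.4
position: [0.4618, -0.0773, 0.1246]
eef_rot: [[0.977, 0.211, -0.004], [0.211, -0.977, -0.0], [-0.004, -0.001, -1.0]]
ft_force: [0.5, 0.5, -3.9]
width: 0.0332
```

```bash
python3 -m handwheel '[0,0.003,0,0.001,-0.001,0.0015,-1,0,0,0,0,0,0,-1,0,0,0,0,0,0,-1]'
python3 - <<'E'
from h import *
print(np.mean([status.observe()['ft_force'] for _ in range(5)],0))
E
```

```text
time_s: 15.7
position: [0.4624, -0.0759, 0.1226]
eef_rot: [[0.977, 0.211, -0.002], [0.211, -0.977, 0.001], [-0.002, -0.001, -1.0]]
ft_force: [-0.2, -0.3, -3.9]
width: 0.0332
[-0.23503814 -0.29636419 -3.92099806]
```

```bash
python3 -m handwheel '[0,0.002,0,0.0005,0,0.001,-1,0,0,0,0,0,0,-1]' 20; python3 -m handwheel '[0,0,0,0,0,0,-0.1,0,0,0,0,0,0,0.1,0,0,0,0,0,0,0.4,0,0,0,0,0,0,1,0,0,0,0,0,0,1]';python3 -m handwheel '[0,0,0,0,0,0,1,0,0,0,0,0,0,1,0,0,0,0,0,0,1]'
```

```text
time_s: 15.9
position: [0.4628, -0.0759, 0.1228]
eef_rot: [[0.977, 0.211, -0.001], [0.211, -0.977, 0.0], [-0.001, -0.001, -1.0]]
ft_force: [0.7, -0.9, -3.5]
width: 0.0338
time_s: 16.4
position: [0.4651, -0.076, 0.1242]
eef_rot: [[0.977, 0.211, 0.004], [0.211, -0.977, -0.0], [0.004, 0.001, -1.0]]
ft_force: [-0.1, 0.2, -0.6]
width: 0.0848
time_s: 16.7
position: [0.4652, -0.0759, 0.1242]
eef_rot: [[0.977, 0.211, 0.004], [0.211, -0.977, -0.0], [0.004, 0.001, -1.0]]
ft_force: [-0.0, 0.2, 0.4]
width: 0.0855
```

Now straight up, then a final look.

```bash
python3 -m handwheel '[0,0,0,0,0,-0.015,1,0,0,0,0,0,-0.02,1,0,0,0,0,0,-0.03,1,0,0,0,0,0,-0.035,1,0,0,0,0,0,-0.035,1]';python3 -m handwheel '[0,0,0,0,0,0,1,0,0,0,0,0,0,1,0,0,0,0,0,0,1,0,0,0,0,0,0,1,0,0,0,0,0,0,1]'
python3 - <<'E'
from h import *
a=grab("wrist","w6")[0]; b=grab("scene","s6")[0]
cs=load("s6"); cw=load("w6")
print('pred wrist: green',proj([.462,-.0762,.147],cw),'pad',proj([.462,-.0762,.012],cw))
im=np.hstack([cv2.resize(a[:,:,::-1],(400,300)),cv2.resize(b[150:300,160:360,::-1],(400,300))])
cv2.imwrite("pics/fin.png",im)
hsv=cv2.cvtColor(a,cv2.COLOR_RGB2HSV); m=cv2.inRange(hsv,(45,80,60),(85,255,255)); n,l,st,ce=cv2.connectedComponentsWithStats(m)
for i in range(1,n):
    if st[i,4]>200: print(st[i],ce[i],onz(ce[i],cw,.147))
E
```

```text
time_s: 17.2
position: [0.4603, -0.0755, 0.258]
eef_rot: [[0.977, 0.212, -0.009], [0.212, -0.977, 0.004], [-0.008, -0.006, -1.0]]
ft_force: [1.1, -1.1, 0.1]
width: 0.0855
time_s: 17.7
position: [0.4618, -0.0755, 0.2604]
eef_rot: [[0.977, 0.212, -0.004], [0.212, -0.977, 0.002], [-0.003, -0.003, -1.0]]
ft_force: [-0.6, 0.6, -0.1]
width: 0.0855
pred wrist: green [327.57535844 249.73656855] pad [327.15745233 205.20067002]
[ 267  144  120  112 2366] [326.81868132 191.39222316] [ 0.5004899 -0.0672953  0.147    ]
[ 306  239   41   39 1594] [326.0370138  257.96486826] [ 0.45600574 -0.07644396  0.147     ]
```

View pics/fin.png

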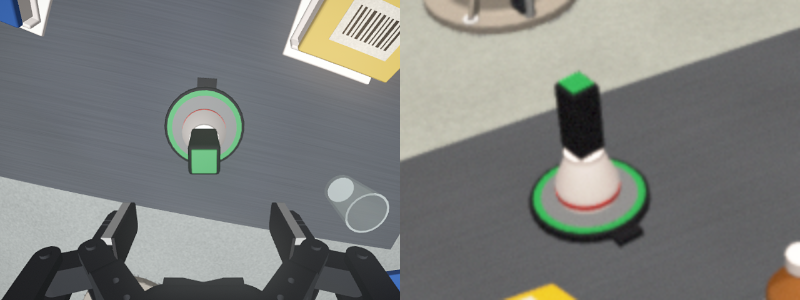

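```bash
python3 -c "
from rig import order; print(order.hand_in())"
```

```text
the job is handed in; nothing more can be done
None
```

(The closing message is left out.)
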